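# Fetch the guide rail out of the hollow microscope base

## Task

The square aluminium guide rail of the focusing drive has dropped into the hollow microscope base. Take it out through the opening in the cover: it is longer than the opening, so tilt it and bring one end up through first. Finish while still holding it in the gripper, still, with every part of it at least 5 cm higher than the base's cover, and leave the other things on the bench where they are.

Things in the scene. Friction and masses are not known exactly. Their poses are not given: they have to be found in the camera images.
- base: Cream hollow microscope base, fixed to the bench: flat box 320 (x) x 230 (y) x 75 mm high. Origin: centre of its underside; z up; +x points away from the robot, within about 35 degrees. Walls 10 mm, floor 3 mm, cover 4 mm thick, so the cavity is 300 x 210 mm and 68 mm high, roofed by the cover except for the opening in the middle.
- opening (a point): Centre of the square 130 x 130 mm opening through the 4 mm cover, sides along the base's x and y; this point is level with the cover's top, 75 mm above the bench.
- socket (a point): Top centre of a round column socket, 44 mm in diameter and 12 mm high, that stands on the cover at the base's far corner (base x +125, y +80 mm).
- rail: Loose square aluminium bar 200 x 16 x 16 mm, about 0.14 kg, lying on the floor of the base's cavity, roughly along the base's x and under the opening, both its ends hidden under the cover. Origin: centre of its underside; x along its length, z up. Both ends are alike and either may come out first.
- rail_end_a (a point): Centre of the rail's +x end face (100 mm from the middle, 8 mm above the underside).
- rail_end_b (a point): Centre of the rail's -x end face (100 mm from the middle, 8 mm above the underside).
- stage_plate: Bystander: loose white square stage plate 133 x 133 x 6 mm lying on the bench. Origin: centre of its underside.
- jar: Bystander: small amber glass jar with black cap, 48 mm in diameter, 60 mm high, standing on the bench. Origin: centre of its underside.
- carton: Bystander: cardboard box 110 x 75 x 40 mm on the bench. Origin: centre of its underside.
Mind the look-alikes: they are no part of the job. Leave any orange or yellow look-alike of the rail alone.

How it is judged:
By the outcome, as a careful person would: the job done as asked, in the order asked, and still so for the second after the job is handed in, while the arm keeps its last pose, push and grip.
It also fails if it takes over 38 s, if anything falls off the work surface, if the arm or the gripper's body presses on something with over 40 N, if the wrist force passes 120 N, or if a joint passes its speed limit or range.

## Robot

A 7-joint arm with a two-finger parallel gripper is mounted at the origin on the work surface. World frame = base frame: x ahead of the robot, y to its left, z up, the work surface at z = 0. Lengths are in m, angles in degrees, forces in N, time in s.
With the tool pointing down it reaches from about 0.425 to 0.95 m from the base axis. Payload 16.7 kg.
Tool frame: the origin (TCP) lies midway between the tips of the shut fingers; the grasp point (between the pads) lies 19 mm behind it; z points along the fingers, y is the direction in which the jaws open and shut (so a half turn about z gives the same grasp; the last joint's range is limited). The gripper opens to 94 mm and grips with 3 to 60 N. Pads are 16 mm wide; open, the fingers measure 119 mm over their backs; the gripper's body (75 mm by 177 mm) begins 78 mm behind the grasp point.
Start: joints at [-73.997, 24.414, 4.234, 92.017, -1.954, 63.644, -3.845], TCP at [0.281, 0.614, 0.205] pointing down, gripper open.
Joint ranges: [-163.25, 163.25], [-28.42, 122.38], [-70.27, 78.77], [12.13, 141.07], [-58.53, 238.53], [9.26, 117.41], [-156.51, 156.51]. Speed limits (degrees/s): [108.29, 108.29, 136.94, 136.94, 172.46, 172.46, 172.46].

## Interface

Orientations are given as a 3x3 rotation matrix whose columns are the frame's x, y, z axes.
In Python, from rig import state, capture, camera_info, hand_in gives the robot as it stands. The module is installed in compiled form; this text tells all that it offers.
- The arm moves only by the tool step_arm, never from a script. Its argument "rows" is a list of rows, each a list of 5 numbers: the shift along the tool's x, y, z in units of 0.05 m (1.0 is 0.05 m), then the turn about the tool's z in units of pi/4 rad (1.0 is pi/4 rad), then the opening, from 0 (shut) to 1 (fully open). A call has 1 to 5 rows; each row shifts and turns the commanded pose from where the row before left it, along the tool's axes as they then stand; what a row does not reach is not made up. A row lasts 1/8 s, in which the tool goes at most 62.5 mm and 10.7 degrees, less where a joint would pass 70% of its speed; a pose out of reach is approached as far as the arm can. A call with a number of a shift or a turn outside -1 to 1 is refused whole. A call with a gripper value outside its range is refused whole. The fingers move at their own pace and stop on an object; "grip_force" is the grip in N (left out, the last holds). Time passes only in rows, so rows that do not move let the fingers close. It gives the time, the measured TCP pose, the force and the opening at its end, in the units of the state.
- state(): the state, without advancing time (a new reading comes with each control period).
- capture(name): name is "side" or "top" or "wrist"; returns the picture (400x640x3 uint8, blue, green, red); there is no depth.
- camera_info(name): a dict with "intrinsics" (3x3 intrinsics, pixels), "dist_coeffs" ([k1, k2, p1, p2, k3] as OpenCV has them; the pictures are not rectified), "camera_from_world" (4x4, takes a point from world to camera coordinates). Camera axes: x right, y down, z forward; pixel columns grow to the right and rows downward; lengths in m; the calibration is good to about 2 mm. A picture is of the moment at which its call begins: read the wrist's pose just before it. camera_info takes no time and is no camera call; for the wrist camera it gives the pose at the moment of the call.
- hand_in(): hands the job in, once; it reports no verdict.
The state is a dict: "time_s": time; "joint_pos": joint angles; "joint_vel": joint speeds; "tau": joint torques, N m; "ee_pos": TCP position; "tool_rot": TCP orientation; "wrist_force": force on the tool from outside, world axes, zero at the start; "wrist_torque": the same for the moment, N m; "gripper_width": finger opening in m.
Only numpy, scipy, OpenCV 4.12 (cv2) and the standard library are available. Lean on these libraries where they do the work, as an engineer would, in place of code of your own. Each camera call takes 0.05 s, during which the arm holds its last target.

## Working session

There is one attempt and no reset: what is moved stays moved. The work goes in short steps, Python scripts to look and compute and a tool call to move; the robot and the scene stay as the last step left them, time stands still between calls to the robot, and variables do not carry over. Pictures are saved under pics/ and viewed, and the job is handed in when it is done.

Besides the shell and the picture viewer there is one more tool, called by a JSON object that holds its "method" and its "body". step_arm: Moves the arm, as the interface text tells. Its arguments: {"type":"object","properties":{"rows":{"type":"array","items":{"type":"array","items":{"type":"number"}}},"grip_force":{"type":"number"}},"required":["rows"]}

```bash
mkdir -p pics; cat > h.py <<'E'
import numpy as np, cv2
from rig import state,capture,camera_info
def ray(ci,uv):
    K=np.array(ci["intrinsics"]);d=np.array(ci["dist_coeffs"]);T=np.array(ci["camera_from_world"])
    p=cv2.undistortPoints(np.array(uv,float).reshape(-1,1,2),K,d).reshape(-1,2)
    R=T[:3,:3];o=-R.T@T[:3,3]
    return o,np.c_[p,np.ones(len(p))]@R
def onz(ci,uv,z):
    o,D=ray(ci,uv);return o+D*((z-o[2])/D[:,2:3])
def proj(ci,P):
    T=np.array(ci["camera_from_world"])
    r=cv2.Rodrigues(T[:3,:3])[0]
    return cv2.projectPoints(np.array(P,float).reshape(-1,1,3),r,T[:3,3],np.array(ci["intrinsics"]),np.array(ci["dist_coeffs"]))[0].reshape(-1,2)
E
python3 - <<'E'
from h import *
for n in ["top","side"]:
    cv2.imwrite(f"pics/{n}0.png",capture(n)); T=np.array(camera_info(n)["camera_from_world"]); print(n,-T[:3,:3].T@T[:3,3])
s=state();print(s)
E
```

```text
top [0.37749351 0.01303188 1.58890112]
side [ 0.12932911 -0.53585528  0.9402493 ]
{'time_s': 0.1, 'joint_pos': array([-73.99851917,  24.44484211,   4.23145141,  92.04941449,
        -1.95459105,  63.64394252,  -3.84383719]), 'joint_vel': array([-0.09229885, -0.2006447 ,  0.00564499, -0.06369339,  0.02633313,
       -0.0229366 ,  0.06429099]), 'tau': array([ 8.59993917e-03, -9.37473106e+01,  3.67642052e+00, -4.55034256e+01,
       -4.87004290e-02,  1.67902844e-02,  4.08159019e-05]), 'ee_pos': array([0.28049043, 0.61351316, 0.20485343]), 'tool_rot': array([[-9.09463494e-01,  4.15783572e-01, -4.18094742e-04],
       [ 4.15783777e-01,  9.09462861e-01, -1.07441965e-03],
       [-6.64844020e-05, -1.15098246e-03, -9.99999335e-01]]), 'wrist_force': array([ 0.44810361, -0.08145436,  0.14345944]), 'wrist_torque': array([-0.00466231,  0.00889528, -0.00348638]), 'gripper_width': 0.09371592149151944}
```

View pics/top0.png

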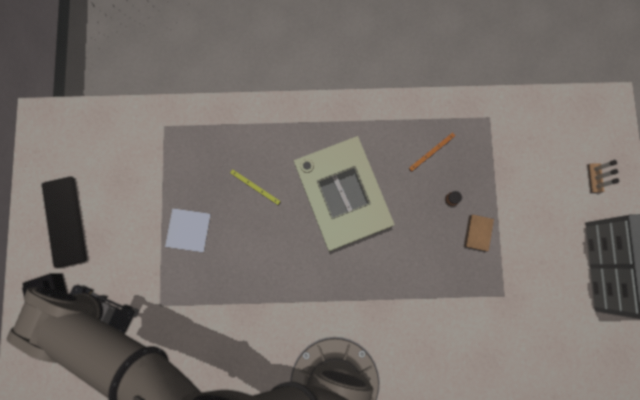

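View pics/side0.png

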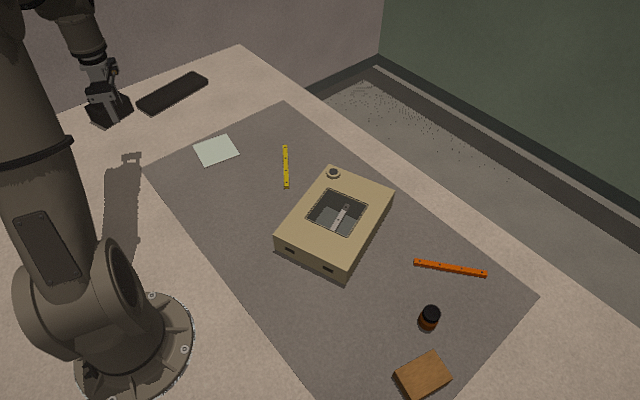

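The top view shows the base around (344,194). In its opening is a light-grey bar at about (344,194). The yellow bar at (256,187) and the orange bar at (432,153) lie outside on the bench and are look-alikes. The grey bar fits the rail, and I'll confirm it in an enlarged crop.

```bash
python3 - <<'E'
import cv2
a=cv2.imread("pics/top0.png")[130:255,285:400]; b=cv2.imread("pics/side0.png")[155:290,265:400]
cv2.imwrite("pics/c_top.png",cv2.resize(a,(552,600),interpolation=cv2.INTER_CUBIC)); cv2.imwrite("pics/c_side.png",cv2.resize(b,(600,600),interpolation=cv2.INTER_CUBIC))
E
```

```text
(no output)
```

View pics/c_top.png

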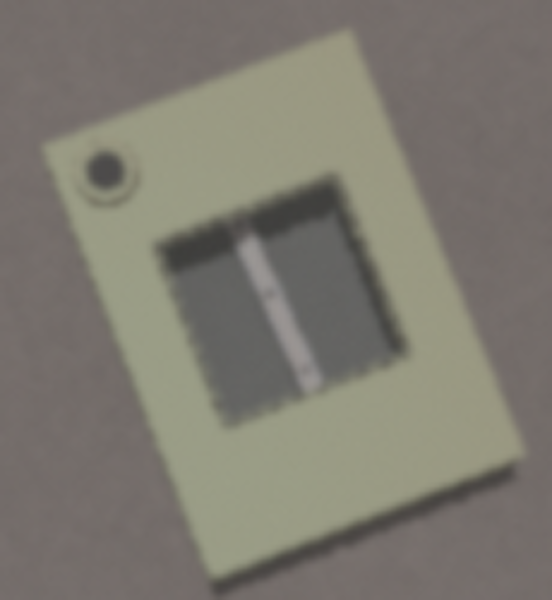

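View pics/c_side.png

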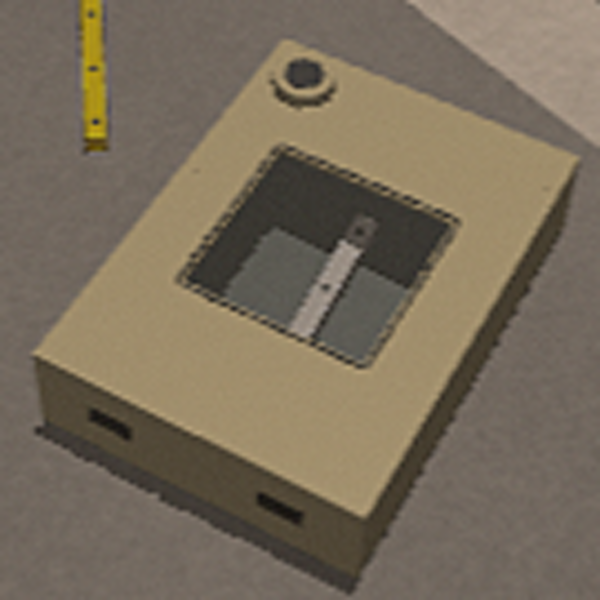

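The crops confirm an aluminium bar with small holes on the cavity floor, running along the base's x. In the side crop its far end is at about (363,217). Next I'll measure the base and the rail.

```bash
python3 - <<'E'
from h import *
ct=camera_info("top");cs=camera_info("side")
T=lambda l:np.array(l,float)/4.8+[285,130]-.4
S=lambda l:np.array(l,float)*135/600+[265,155]-.4
c=onz(ct,T([(45,145),(350,30),(525,458),(212,578)]),.075)
c2=onz(cs,S([(283,40),(580,158),(362,518),(36,356)]),.075)
for q in(c,c2):
    print(q[:,:2].round(4),q.mean(0)); print([np.linalg.norm(q[i]-q[(i+1)%4]).round(3) for i in range(4)])
    for i,j in((3,0),(2,1)): v=q[j]-q[i];print("yaw",np.degrees(np.arctan2(v[1],v[0])))
o=onz(ct,T([(160,245),(338,175),(408,352),(228,427)]),.075);o2=onz(cs,S([(280,145),(460,217),(368,368),(178,281)]),.075)
print("open",o.round(4),o.mean(0),o2.round(4),o2.mean(0))
print("rail top",onz(ct,T([(243,240),(310,385)]),.019), "holes",onz(ct,T([(270,295),(307,370)]),.019))
print("rail side far end mid",onz(cs,S([(363,216)]),.019),"holes",onz(cs,S([(325,287),(360,230)]),.019),"near",onz(cs,S([(308,336)]),.019))
E
```

```text
[[ 0.7286  0.1148]
 [ 0.8048 -0.0991]
 [ 0.5027 -0.2065]
 [ 0.4279  0.0078]] [ 0.61599946 -0.04572648  0.075     ]
[np.float64(0.227), np.float64(0.321), np.float64(0.227), np.float64(0.319)]
yaw 19.58812457410828
yaw 19.572819081983585
[[ 0.7241  0.1149]
 [ 0.8037 -0.1004]
 [ 0.5027 -0.207 ]
 [ 0.4264  0.0048]] [ 0.61422071 -0.04693179  0.075     ]
[np.float64(0.229), np.float64(0.319), np.float64(0.225), np.float64(0.317)]
yaw 20.28831899761659
yaw 19.510190544751186
open [[ 0.6562  0.0371  0.075 ]
 [ 0.7019 -0.0869  0.075 ]
 [ 0.5773 -0.1302  0.075 ]
 [ 0.5294 -0.0059  0.075 ]] [ 0.61620001 -0.04648645  0.075     ] [[ 0.6556  0.0396  0.075 ]
 [ 0.7043 -0.0845  0.075 ]
 [ 0.5762 -0.1332  0.075 ]
 [ 0.5294 -0.0063  0.075 ]] [ 0.6163904  -0.04610019  0.075     ]
rail top [[ 0.66847025 -0.02122698  0.019     ]
 [ 0.56317449 -0.06534949  0.019     ]] holes [[ 0.62826158 -0.03918807  0.019     ]
 [ 0.57389663 -0.06360042  0.019     ]]
rail side far end mid [[ 0.69017483 -0.01086357  0.019     ]] holes [[ 0.62804886 -0.03996861  0.019     ]
 [ 0.67996826 -0.01877704  0.019     ]] near [[ 0.5922429  -0.06286603  0.019     ]]
```

{"method": "step_arm", "body": {"rows": [[0, 0, 0, -0.21, 0.5], [0, 0, 0, -0.21, 0.5], [0, 0, 0, -0.21, 0.5], [0, 0, 0, -0.21, 0.5], [0, 0, 0, -0.21, 0.5]], "grip_force": 20}}

```text
time_s: 0.72
ee_pos: [0.2806, 0.6136, 0.2051]
tool_rot: [[-0.921, -0.391, -0.0], [-0.391, 0.921, -0.001], [0.001, -0.0, -1.0]]
wrist_force: [-0.1, 0.2, -0.3]
gripper_width: 0.0488
```

```bash
cat > go.py <<'E'
from h import *
import sys
s=state();R=s["tool_rot"];g=np.array(eval(sys.argv[1]))
print("t",s["time_s"],"p",s["ee_pos"].round(4),"yawx",np.degrees(np.arctan2(R[1,0],R[0,0])).round(2),"w",s["gripper_width"],"F",s["wrist_force"].round(2),"j7",s["joint_pos"][6].round(1))
print("units to go",((R.T@(g-s["ee_pos"]))/.05).round(2))
E
python3 go.py "[.658,-.0245,.205]"
```

```text
t 0.725 p [0.2806 0.6136 0.2051] yawx -157.01 w 0.04876767925409704 F [-0.07  0.25 -0.27] j7 40.1
units to go [-1.96e+00 -1.47e+01  1.00e-02]
```

{"method": "step_arm", "body": {"rows": [[-0.13, -0.9, 0, 0, 0.5], [-0.13, -1, 0, 0, 0.5], [-0.13, -1, 0, 0, 0.5], [-0.13, -1, 0, 0, 0.5], [-0.13, -1, 0, 0, 0.5]]}}

```text
time_s: 1.35
ee_pos: [0.4057, 0.3987, 0.2053]
tool_rot: [[-0.923, -0.386, -0.0], [-0.386, 0.923, -0.0], [0.0, -0.0, -1.0]]
wrist_force: [1.3, -0.0, -0.6]
gripper_width: 0.0473
```

{"method": "step_arm", "body": {"rows": [[-0.13, -1, 0, 0, 0.5], [-0.13, -1, 0, 0, 0.5], [-0.13, -1, 0, 0, 0.5], [-0.13, -1, 0, 0, 0.5], [-0.13, -1, 0, 0, 0.5]]}}

```text
time_s: 1.98
ee_pos: [0.532, 0.1806, 0.2054]
tool_rot: [[-0.923, -0.386, -0.0], [-0.386, 0.923, -0.0], [0.0, 0.0, -1.0]]
wrist_force: [-0.0, 0.2, 0.4]
gripper_width: 0.0473
```

```bash
python3 go.py "[.658,-.0245,.205]"
```

```text
t 1.975 p [0.532  0.1806 0.2054] yawx -157.32 w 0.04734053943708629 F [-0.01  0.2   0.38] j7 89.2
units to go [-0.74 -4.76  0.01]
```

{"method": "step_arm", "body": {"rows": [[-0.15, -1, 0, 0, 0.5], [-0.15, -1, 0, 0, 0.5], [-0.15, -1, 0, 0, 0.5], [-0.15, -1, 0, 0, 0.5], [-0.14, -0.76, 0, 0, 0.5]]}}

```text
time_s: 2.6
ee_pos: [0.6579, -0.0254, 0.2051]
tool_rot: [[-0.923, -0.384, -0.0], [-0.384, 0.923, -0.0], [0.001, -0.0, -1.0]]
wrist_force: [0.0, 1.4, -0.9]
gripper_width: 0.0472
```

{"method": "step_arm", "body": {"rows": [[0, 0, 0, 0, 0.5], [0, 0, 0, 0, 0.5]]}}

```text
time_s: 2.85
ee_pos: [0.657, -0.0226, 0.205]
tool_rot: [[-0.923, -0.386, -0.001], [-0.386, 0.923, 0.0], [0.001, 0.001, -1.0]]
wrist_force: [0.0, -0.5, 0.2]
gripper_width: 0.0473
```

```bash
python3 go.py "[.658,-.0245,.205]"; python3 - <<'E'
from h import *
ci=camera_info("wrist");w=capture("wrist");cv2.imwrite("pics/w1.png",w);cv2.imwrite("pics/s1.png",capture("side"))
import pickle;pickle.dump(ci,open("ciw1.pkl","wb"))
E
```

```text
t 2.85 p [ 0.657  -0.0226  0.205 ] yawx -157.31 w 0.04730466938140172 F [ 0.03 -0.55  0.23] j7 113.9
units to go [-0.   -0.04 -0.  ]
```

View pics/w1.png

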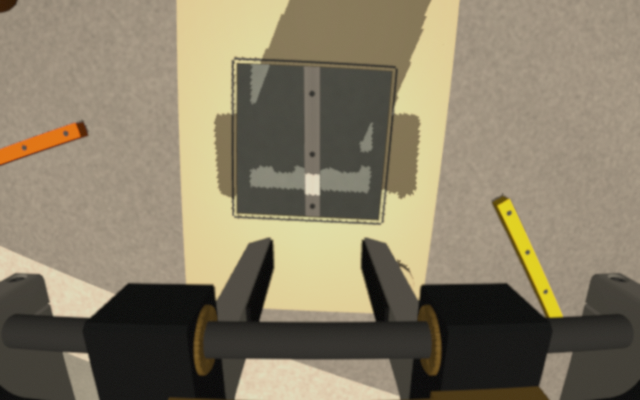

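View pics/s1.png

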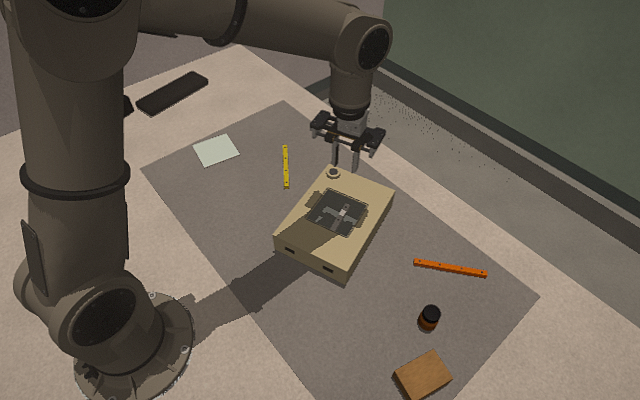

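The wrist view shows the rail at columns 304–320, with holes at rows 93, 154 and 206. The opening is bounded by about (234,58), (396,67), (382,222) and (234,216). I'll measure it all from this view.

```bash
python3 - <<'E'
from h import *
import pickle;ci=pickle.load(open("ciw1.pkl","rb"))
p=onz(ci,[(312,93),(312,154),(312,206),(312,70),(312,214)],.019);print(p.round(4))
v=p[2]-p[0];print("yaw",np.degrees(np.arctan2(v[1],v[0])),np.linalg.norm(v[:2]))
w=onz(ci,[(304,185),(321,185)],.019);print(np.linalg.norm(w[1]-w[0]))
o=onz(ci,[(234,58),(396,67),(382,222),(234,216)],.075);print(o.round(4),o.mean(0))
E
```

```text
[[ 0.5715 -0.063   0.019 ]
 [ 0.6272 -0.0399  0.019 ]
 [ 0.678  -0.0188  0.019 ]
 [ 0.5513 -0.0714  0.019 ]
 [ 0.6862 -0.0155  0.019 ]]
yaw 22.520712835009263 0.11534095527737052
0.017781255871028932
[[ 0.5729 -0.1315  0.075 ]
 [ 0.5278 -0.005   0.075 ]
 [ 0.6539  0.041   0.075 ]
 [ 0.7006 -0.0855  0.075 ]] [ 0.61380399 -0.04524055  0.075     ]
```

{"method": "step_arm", "body": {"rows": [[0, -0.09, 0.6, 0, 0.5], [0, 0, 0.6, 0, 0.5], [0, 0, 0.6, 0, 0.5], [0, 0, 0.6, 0, 0.5], [0, 0, 0.3, 0, 0.5]]}}

```text
time_s: 3.58
ee_pos: [0.6582, -0.0261, 0.0692]
tool_rot: [[-0.922, -0.387, -0.002], [-0.387, 0.922, 0.0], [0.001, 0.001, -1.0]]
wrist_force: [-0.2, -1.2, 0.5]
gripper_width: 0.0468
```

```bash
python3 go.py "[.657,-.0275,.008]"; python3 - <<'E'
from h import *
ci=camera_info("wrist");w=capture("wrist");cv2.imwrite("pics/w2.png",w)
s=capture("side")[130:270,260:420];cv2.imwrite("pics/s2.png",cv2.resize(s,(640,560),interpolation=cv2.INTER_CUBIC))
E
```

```text
t 3.575 p [ 0.6582 -0.0261  0.0692] yawx -157.24 w 0.046814097229139734 F [-0.15 -1.22  0.5 ] j7 116.0
units to go [ 0.03 -0.02  1.22]
```

View pics/w2.png

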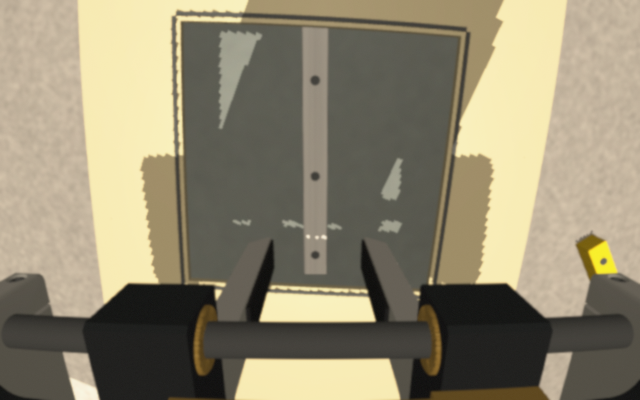

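View pics/s2.png

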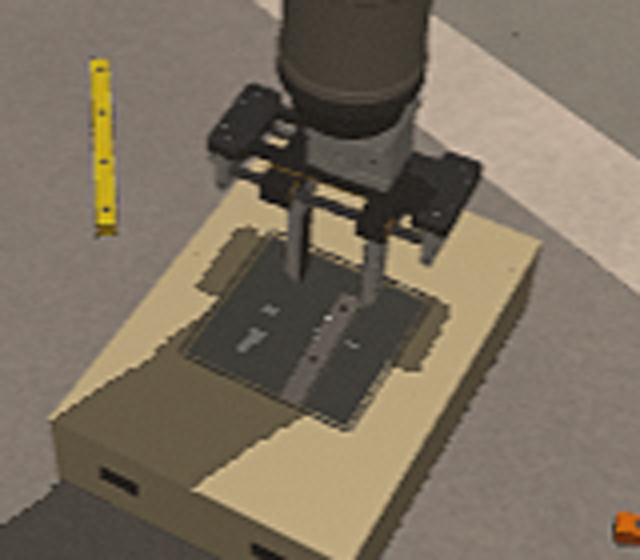

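The fingers straddle the rail (columns 303–328, finger gap 272–364). The far end of the rail is visible at (315,274), about 13 mm past its last hole, as measured. I'll go down and close.

{"method": "step_arm", "body": {"rows": [[0, 0, 0.4, 0, 0.5], [0, 0, 0.4, 0, 0.5], [0, 0, 0.25, 0, 0.5], [0, 0, 0.15, 0, 0.5], [0, 0, 0, 0, 0.5]]}}

```text
time_s: 4.3
ee_pos: [0.6589, -0.0274, 0.01]
tool_rot: [[-0.923, -0.385, -0.001], [-0.385, 0.923, -0.0], [0.001, 0.0, -1.0]]
wrist_force: [-0.1, -0.5, 0.4]
gripper_width: 0.0471
```

{"method": "step_arm", "body": {"rows": [[0, 0, 0, 0, 0.2], [0, 0, 0, 0, 0], [0, 0, 0, 0, 0], [0, 0, 0, 0, 0], [0, 0, 0, 0, 0]], "grip_force": 10}}

```text
time_s: 4.92
ee_pos: [0.6593, -0.0272, 0.0108]
tool_rot: [[-0.923, -0.386, 0.0], [-0.386, 0.923, 0.0], [-0.0, -0.0, -1.0]]
wrist_force: [-0.3, 0.4, 4.4]
gripper_width: 0.0158
```

```bash
python3 go.py "[.657,-.0275,.008]"
```

```text
t 4.925 p [ 0.6593 -0.0272  0.0108] yawx -157.32 w 0.015752832054526395 F [-0.31  0.37  4.36] j7 116.8
units to go [0.04 0.01 0.06]
```

{"method": "step_arm", "body": {"rows": [[0.2, 0, 0, 0, 0], [0.2, 0, 0, 0, 0], [0.12, 0, 0, 0, 0], [0, 0, 0, 0, 0]]}}

```text
time_s: 5.42
ee_pos: [0.6342, -0.038, 0.0107]
tool_rot: [[-0.923, -0.385, -0.001], [-0.385, 0.923, -0.0], [0.001, 0.0, -1.0]]
wrist_force: [-3.1, -0.8, 10.4]
gripper_width: 0.0157
```

{"method": "step_arm", "body": {"rows": [[0, 0, -0.15, 0, 0], [0, 0, -0.2, 0, 0], [0, 0, -0.2, 0, 0], [0, 0, 0, 0, 0]], "grip_force": 5}}

```text
time_s: 5.92
ee_pos: [0.6358, -0.0373, 0.0391]
tool_rot: [[-0.923, -0.386, 0.002], [-0.386, 0.923, 0.0], [-0.001, -0.001, -1.0]]
wrist_force: [0.6, 1.8, -1.3]
gripper_width: 0.0161
```

```bash
python3 go.py "[.635,-.0372,.03]"; python3 - <<'E'
from h import *
ci=camera_info("wrist");w=capture("wrist");cv2.imwrite("pics/w3.png",w)
s=capture("side")[130:270,260:420];cv2.imwrite("pics/s3.png",cv2.resize(s,(640,560),interpolation=cv2.INTER_CUBIC))
E
```

```text
t 5.925 p [ 0.6358 -0.0373  0.0391] yawx -157.32 w 0.016093102118520438 F [ 0.61  1.76 -1.26] j7 117.2
units to go [0.01 0.01 0.18]
```

View pics/w3.png

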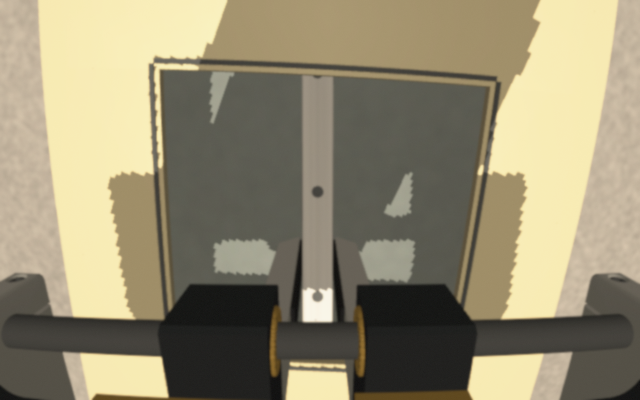

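View pics/s3.png

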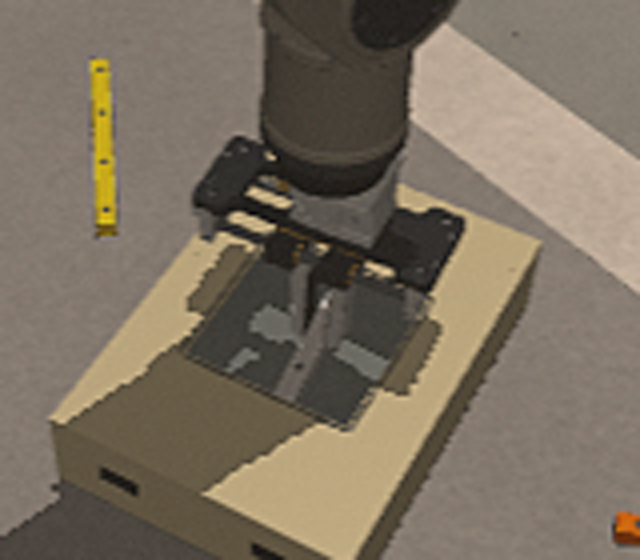

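```bash
cat > tilt.py <<'E'
from h import *
# holes measured flat: grip TCP at (.6593,-.0272); distances along rail from grip toward far end
s=state();ci=camera_info("wrist");R=s["tool_rot"];p=s["ee_pos"]
u=-R[:,0];u[2]=0
d=[ (.678-.6593)/.923+x for x in(0,-.0577,-.1154)]
ends=[d[0]+.0135,d[0]-.1865]
for th in range(0,95,5):
    t=np.radians(th)
    def P(a,up=.008): return p+u*(a*np.cos(t)-up*np.sin(t))+np.array([0,0,a*np.sin(t)+up*np.cos(t)])
    print(th,proj(ci,[P(a) for a in d]).round(0).tolist(),"z far,near",round(P(ends[0],0)[2],3),round(P(ends[1],0)[2],3))
E
python3 tilt.py
```

```text
0 [[316.0, 294.0], [316.0, 188.0], [316.0, 65.0]] z far,near 0.038 0.038
5 [[316.0, 295.0], [316.0, 186.0], [316.0, 66.0]] z far,near 0.041 0.024
10 [[316.0, 295.0], [316.0, 184.0], [316.0, 69.0]] z far,near 0.044 0.009
15 [[316.0, 294.0], [316.0, 183.0], [316.0, 73.0]] z far,near 0.047 -0.005
20 [[316.0, 293.0], [316.0, 182.0], [316.0, 79.0]] z far,near 0.05 -0.019
25 [[316.0, 292.0], [316.0, 182.0], [316.0, 85.0]] z far,near 0.052 -0.032
30 [[316.0, 291.0], [316.0, 183.0], [316.0, 91.0]] z far,near 0.055 -0.045
35 [[316.0, 289.0], [316.0, 184.0], [316.0, 99.0]] z far,near 0.058 -0.057
40 [[316.0, 287.0], [316.0, 185.0], [316.0, 106.0]] z far,near 0.06 -0.069
45 [[316.0, 285.0], [316.0, 187.0], [316.0, 115.0]] z far,near 0.062 -0.079
50 [[316.0, 282.0], [316.0, 190.0], [316.0, 123.0]] z far,near 0.064 -0.089
55 [[316.0, 279.0], [316.0, 192.0], [316.0, 132.0]] z far,near 0.066 -0.098
60 [[316.0, 276.0], [316.0, 195.0], [316.0, 141.0]] z far,near 0.067 -0.106
65 [[316.0, 273.0], [316.0, 199.0], [316.0, 150.0]] z far,near 0.069 -0.113
70 [[316.0, 269.0], [316.0, 203.0], [316.0, 160.0]] z far,near 0.07 -0.118
75 [[316.0, 266.0], [316.0, 206.0], [316.0, 169.0]] z far,near 0.071 -0.122
80 [[316.0, 262.0], [316.0, 211.0], [316.0, 179.0]] z far,near 0.071 -0.126
85 [[316.0, 258.0], [316.0, 215.0], [316.0, 189.0]] z far,near 0.072 -0.127
90 [[316.0, 254.0], [316.0, 219.0], [316.0, 199.0]] z far,near 0.072 -0.128
```

{"method": "step_arm", "body": {"rows": [[0, 0, 0, 0, 0], [0, 0, 0, 0, 0], [0, 0, 0, 0, 0]], "grip_force": 3}}

```text
time_s: 6.4
ee_pos: [0.635, -0.0374, 0.0378]
tool_rot: [[-0.923, -0.386, -0.0], [-0.386, 0.923, -0.0], [0.0, 0.0, -1.0]]
wrist_force: [0.9, 0.0, -0.8]
gripper_width: 0.0161
```

```bash
python3 go.py "[.635,-.0372,.03]"; python3 - <<'E'
from h import *
w=capture("wrist");cv2.imwrite("pics/w4.png",w)
s=capture("side")[150:250,290:390];cv2.imwrite("pics/s4.png",cv2.resize(s,(600,600),interpolation=cv2.INTER_CUBIC))
E
```

```text
t 6.4 p [ 0.635  -0.0374  0.0378] yawx -157.32 w 0.01606004220845244 F [ 0.95  0.   -0.77] j7 117.2
units to go [-0.    0.    0.16]
```

View pics/w4.png

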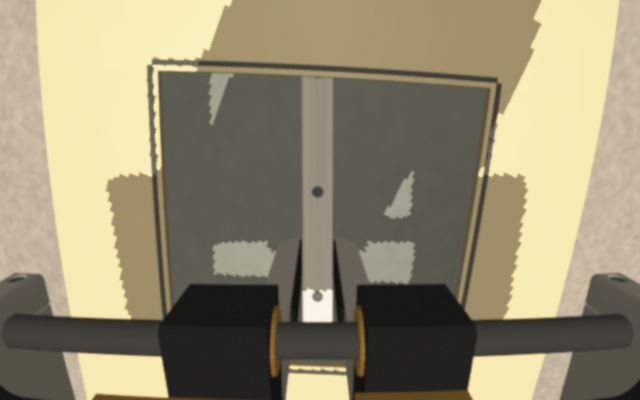

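View pics/s4.png

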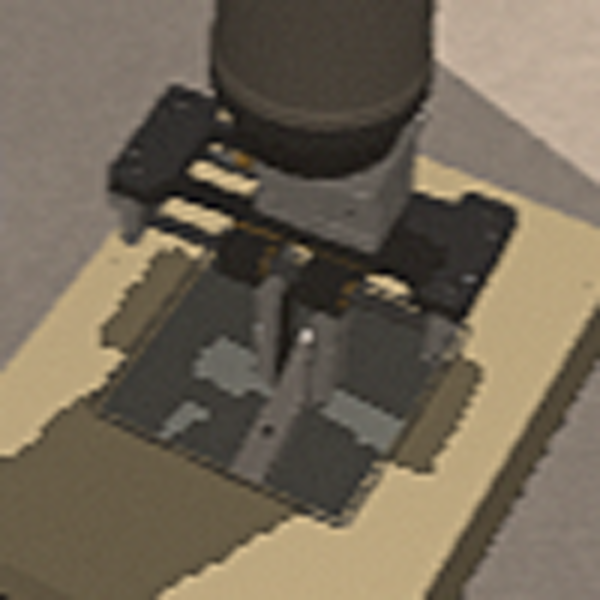

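```bash
python3 - <<'E'
from h import *
s=state();R=s["tool_rot"];p=s["ee_pos"];n=R[:,1]
cs=camera_info("side")
uv=np.array([(267,431),(305,338),(250,472)])/6+[290,150]-.4
o,D=ray(cs,uv)
for d in D:
    X=o+d*((p-o)@n)/(d@n);q=R.T@(X-p);print(X.round(4),"along",-q[0].round(4),"z",X[2].round(4))
E
```

```text
[ 0.6028 -0.0508  0.0404] along -0.0349 z 0.0404
[ 0.6405 -0.035   0.0674] along 0.006 z 0.0674
[ 0.586  -0.0578  0.0288] along -0.0531 z 0.0288
```

The side-view ray onto the rail's plane puts the middle hole at z≈0.040. That means a tilt of about 8–10° with the near end still on the floor, so the rail is pivoting in the pads as wanted. I'll keep lifting.

{"method": "step_arm", "body": {"rows": [[0, 0, -0.2, 0, 0], [0, 0, -0.25, 0, 0], [0, 0, -0.25, 0, 0], [0, 0, -0.25, 0, 0], [0, 0, -0.2, 0, 0]]}}

```text
time_s: 7.12
ee_pos: [0.6353, -0.0373, 0.0966]
tool_rot: [[-0.923, -0.386, 0.001], [-0.386, 0.923, 0.0], [-0.001, -0.0, -1.0]]
wrist_force: [0.6, -0.2, -1.6]
gripper_width: 0.016
```

```bash
python3 go.py "[.635,-.0372,.03]"; python3 tilt.py; python3 - <<'E'
from h import *
w=capture("wrist");cv2.imwrite("pics/w5.png",w)
s=capture("side")[130:250,280:400];cv2.imwrite("pics/s5.png",cv2.resize(s,(600,600),interpolation=cv2.INTER_CUBIC))
E
```

```text
t 7.125 p [ 0.6353 -0.0373  0.0966] yawx -157.32 w 0.01600564253307344 F [ 0.6  -0.15 -1.63] j7 116.4
units to go [0.01 0.01 1.33]
0 [[316.0, 294.0], [316.0, 188.0], [316.0, 65.0]] z far,near 0.097 0.097
5 [[316.0, 295.0], [316.0, 186.0], [316.0, 66.0]] z far,near 0.1 0.082
10 [[316.0, 295.0], [316.0, 184.0], [316.0, 69.0]] z far,near 0.102 0.068
15 [[316.0, 294.0], [316.0, 183.0], [316.0, 73.0]] z far,near 0.105 0.054
20 [[316.0, 293.0], [316.0, 182.0], [316.0, 79.0]] z far,near 0.108 0.04
25 [[316.0, 292.0], [316.0, 182.0], [316.0, 85.0]] z far,near 0.111 0.026
30 [[316.0, 291.0], [316.0, 183.0], [316.0, 91.0]] z far,near 0.114 0.014
35 [[316.0, 289.0], [316.0, 184.0], [316.0, 99.0]] z far,near 0.116 0.001
40 [[316.0, 287.0], [316.0, 185.0], [316.0, 106.0]] z far,near 0.118 -0.01
45 [[316.0, 285.0], [316.0, 187.0], [316.0, 115.0]] z far,near 0.12 -0.021
50 [[316.0, 282.0], [316.0, 190.0], [316.0, 123.0]] z far,near 0.122 -0.031
55 [[316.0, 279.0], [316.0, 192.0], [316.0, 132.0]] z far,near 0.124 -0.04
60 [[316.0, 276.0], [316.0, 195.0], [316.0, 141.0]] z far,near 0.126 -0.047
65 [[316.0, 273.0], [316.0, 199.0], [316.0, 150.0]] z far,near 0.127 -0.054
70 [[316.0, 269.0], [316.0, 203.0], [316.0, 160.0]] z far,near 0.128 -0.06
75 [[316.0, 266.0], [316.0, 206.0], [316.0, 169.0]] z far,near 0.129 -0.064
80 [[316.0, 262.0], [316.0, 211.0], [316.0, 179.0]] z far,near 0.13 -0.067
85 [[316.0, 258.0], [316.0, 215.0], [316.0, 189.0]] z far,near 0.13 -0.069
90 [[316.0, 254.0], [316.0, 219.0], [316.0, 199.0]] z far,near 0.13 -0.07
```

View pics/w5.png

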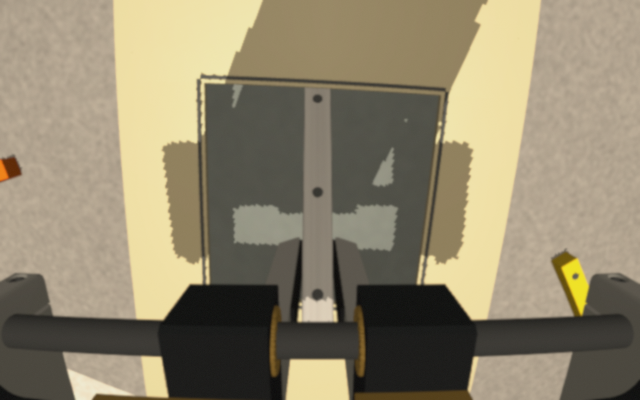

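View pics/s5.png

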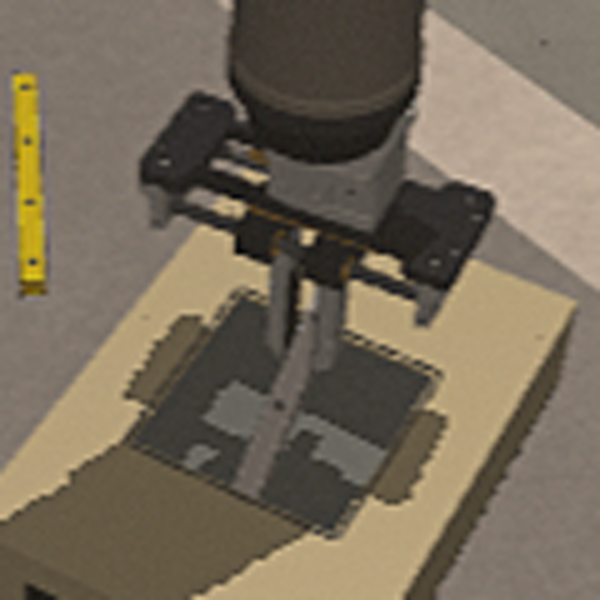

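Hole rows 295, 192 and 99 match a tilt of about 30°. The near end is still on the floor and the far end is above the cover. I'll continue.

{"method": "step_arm", "body": {"rows": [[0, 0, -0.2, 0, 0], [-0.1, 0, -0.25, 0, 0], [-0.1, 0, -0.25, 0, 0], [-0.1, 0, -0.25, 0, 0], [0, 0, -0.1, 0, 0]]}}

```text
time_s: 7.85
ee_pos: [0.6497, -0.0312, 0.149]
tool_rot: [[-0.923, -0.386, 0.001], [-0.386, 0.923, 0.0], [-0.001, -0.0, -1.0]]
wrist_force: [-0.1, -0.0, -1.8]
gripper_width: 0.0161
```

```bash
python3 go.py "[.635,-.0372,.03]"; python3 tilt.py|sed -n 8,19p; python3 - <<'E'
from h import *
w=capture("wrist");cv2.imwrite("pics/w6.png",w)
s=capture("side")[130:250,280:400];cv2.imwrite("pics/s6.png",cv2.resize(s,(600,600),interpolation=cv2.INTER_CUBIC))
E
```

```text
t 7.85 p [ 0.6497 -0.0312  0.149 ] yawx -157.3 w 0.016139293119442268 F [-0.12 -0.02 -1.83] j7 115.3
units to go [0.32 0.   2.38]
35 [[316.0, 289.0], [316.0, 184.0], [316.0, 99.0]] z far,near 0.168 0.054
40 [[316.0, 287.0], [316.0, 185.0], [316.0, 106.0]] z far,near 0.171 0.042
45 [[316.0, 285.0], [316.0, 187.0], [316.0, 115.0]] z far,near 0.173 0.031
50 [[316.0, 282.0], [316.0, 190.0], [316.0, 123.0]] z far,near 0.175 0.022
55 [[316.0, 280.0], [316.0, 192.0], [316.0, 132.0]] z far,near 0.177 0.013
60 [[316.0, 276.0], [316.0, 196.0], [316.0, 141.0]] z far,near 0.178 0.005
65 [[316.0, 273.0], [316.0, 199.0], [316.0, 150.0]] z far,near 0.18 -0.002
70 [[316.0, 269.0], [316.0, 203.0], [317.0, 160.0]] z far,near 0.181 -0.007
75 [[316.0, 266.0], [316.0, 206.0], [317.0, 169.0]] z far,near 0.182 -0.012
80 [[316.0, 262.0], [316.0, 211.0], [317.0, 179.0]] z far,near 0.182 -0.015
85 [[316.0, 258.0], [316.0, 215.0], [317.0, 189.0]] z far,near 0.183 -0.017
90 [[316.0, 254.0], [316.0, 219.0], [317.0, 199.0]] z far,near 0.183 -0.017
```

View pics/w6.png

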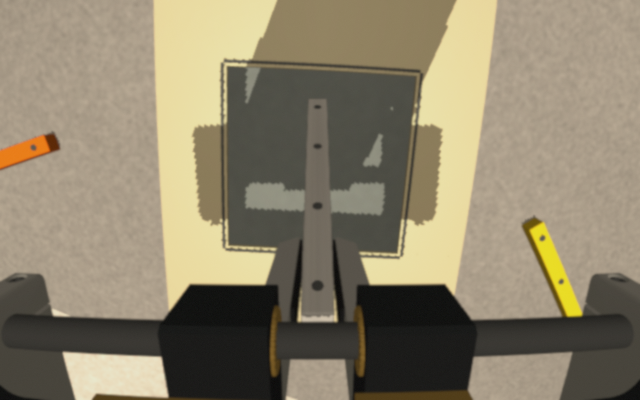

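View pics/s6.png

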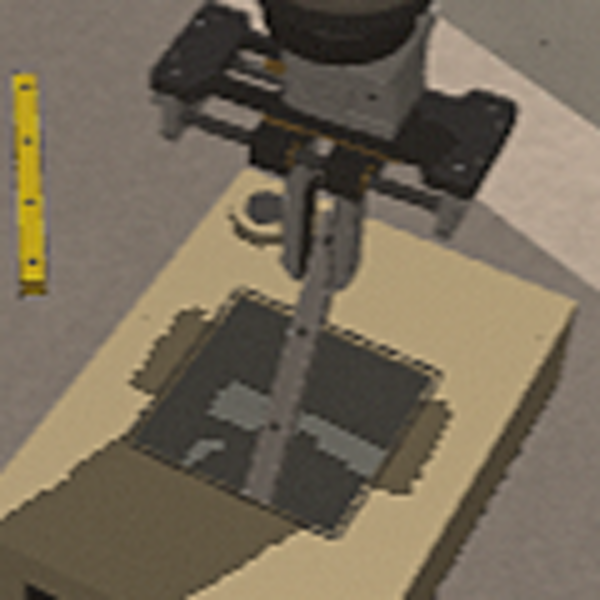

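The holes at rows 286, 205, 146 and 107 give a tilt of about 58°. The lower end, at (317,98), is now fully inside the opening. I'll clamp harder to fix the tilt and then pull it out.

{"method": "step_arm", "body": {"rows": [[0, 0, 0, 0, 0], [0, 0, 0, 0, 0], [-0.1, 0, -0.1, 0, 0], [-0.1, 0, -0.2, 0, 0], [0, 0, -0.2, 0, 0]], "grip_force": 30}}

```text
time_s: 8.57
ee_pos: [0.6584, -0.0275, 0.1734]
tool_rot: [[-0.923, -0.386, -0.0], [-0.386, 0.923, -0.0], [0.0, 0.0, -1.0]]
wrist_force: [-0.7, 0.3, -1.1]
gripper_width: 0.0152
```

```bash
python3 go.py "[.635,-.0372,.34]"; python3 - <<'E'
from h import *
w=capture("wrist");cv2.imwrite("pics/w7.png",w)
E
```

```text
t 8.575 p [ 0.6584 -0.0275  0.1734] yawx -157.31 w 0.01516895576877577 F [-0.71  0.33 -1.11] j7 114.7
units to go [ 0.51  0.   -3.33]
```

View pics/w7.png

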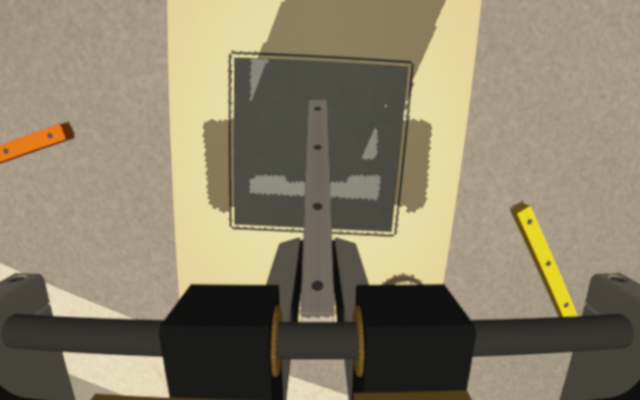

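The rail keeps the same rows (286, 206, 147, 108), so it is held firmly, and its lower end at (317,99) is clear of the near edge at about row 57. Next is the straight lift.

{"method": "step_arm", "body": {"rows": [[0, 0, -0.3, 0, 0], [0, 0, -0.5, 0, 0], [0, 0, -0.6, 0, 0], [0, 0, -0.6, 0, 0], [0, 0, -0.6, 0, 0]]}}

```text
time_s: 9.25
ee_pos: [0.6579, -0.0279, 0.3048]
tool_rot: [[-0.923, -0.385, 0.0], [-0.385, 0.923, 0.0], [-0.0, -0.0, -1.0]]
wrist_force: [0.7, -0.5, -0.8]
gripper_width: 0.0157
```

{"method": "step_arm", "body": {"rows": [[0, 0, -0.6, 0, 0], [0, 0, -0.4, 0, 0], [0, 0, -0.2, 0, 0], [0, 0, 0, 0, 0], [0, 0, 0, 0, 0]]}}

```text
time_s: 9.88
ee_pos: [0.6578, -0.0277, 0.362]
tool_rot: [[-0.923, -0.386, -0.001], [-0.386, 0.923, -0.0], [0.001, 0.0, -1.0]]
wrist_force: [-0.4, -0.8, -2.8]
gripper_width: 0.0158
```

```bash
python3 go.py "[.635,-.0372,.36]"; python3 - <<'E'
from h import *
cv2.imwrite("pics/w8.png",capture("wrist"))
cv2.imwrite("pics/s8.png",capture("side"))
cv2.imwrite("pics/t8.png",capture("top"))
E
```

```text
t 9.875 p [ 0.6578 -0.0277  0.362 ] yawx -157.32 w 0.01576596687077817 F [-0.41 -0.82 -2.83] j7 113.3
units to go [0.49 0.   0.04]
```

View pics/w8.png

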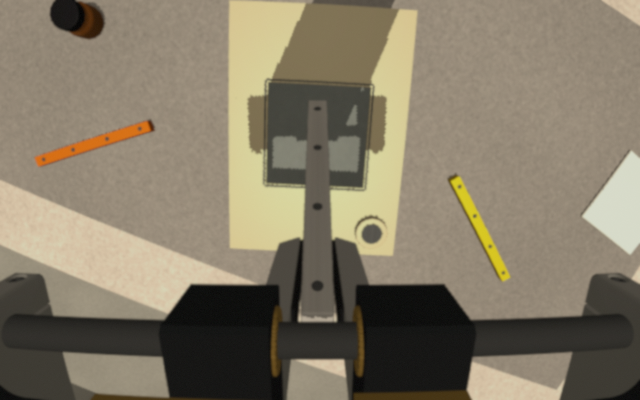

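View pics/s8.png

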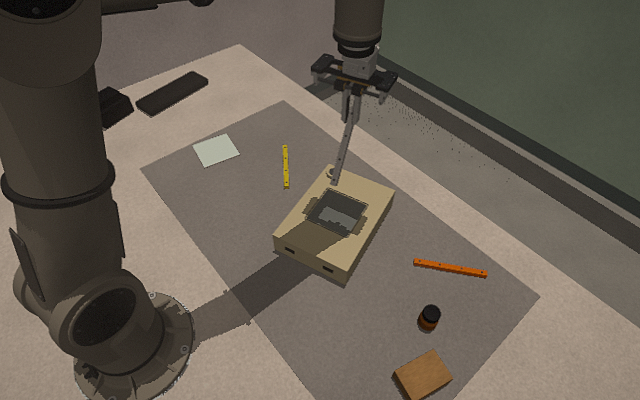

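View pics/t8.png

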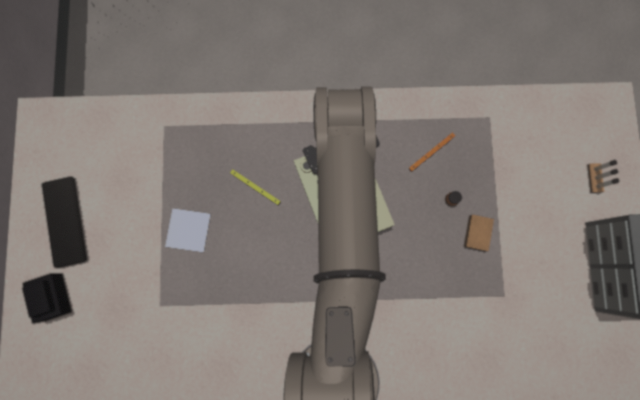

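The rail is out. All its rows in the wrist view are unchanged, and in the side view its lower end is at about (336,184). I'll measure that end's height.

```bash
python3 - <<'E'
from h import *
s=state();R=s["tool_rot"];p=s["ee_pos"];n=R[:,1];cs=camera_info("side")
o,D=ray(cs,[(336,185)])
d=D[0];print((o+d*((p-o)@n)/(d@n)).round(3))
E
```

```text
[ 0.602 -0.051  0.199]
```

{"method": "step_arm", "body": {"rows": [[0, 0, -0.2, 0, 0], [0, 0, -0.3, 0, 0], [0, 0, -0.1, 0, 0], [0, 0, 0, 0, 0], [0, 0, 0, 0, 0]]}}

```text
time_s: 10.65
ee_pos: [0.6581, -0.0276, 0.3927]
tool_rot: [[-0.923, -0.386, -0.0], [-0.386, 0.923, -0.0], [0.0, 0.0, -1.0]]
wrist_force: [0.6, 0.4, -0.3]
gripper_width: 0.0154
```

{"method": "step_arm", "body": {"rows": [[0, 0, 0, 0, 0], [0, 0, 0, 0, 0], [0, 0, 0, 0, 0], [0, 0, 0, 0, 0], [0, 0, 0, 0, 0]]}}

```text
time_s: 11.28
ee_pos: [0.6582, -0.0277, 0.393]
tool_rot: [[-0.923, -0.386, -0.0], [-0.386, 0.923, -0.0], [0.0, 0.0, -1.0]]
wrist_force: [-0.1, 0.4, -1.2]
gripper_width: 0.0156
```

```bash
python3 go.py "[.658,-.0277,.39]"; python3 - <<'E'
from h import *
w=capture("side");cv2.imwrite("pics/s9.png",cv2.resize(w[50:250,260:420],(480,600),interpolation=cv2.INTER_CUBIC))
E
```

```text
t 11.275 p [ 0.6582 -0.0277  0.393 ] yawx -157.32 w 0.015550026230009202 F [-0.1   0.36 -1.21] j7 113.1
units to go [0.   0.   0.06]
```

View pics/s9.png

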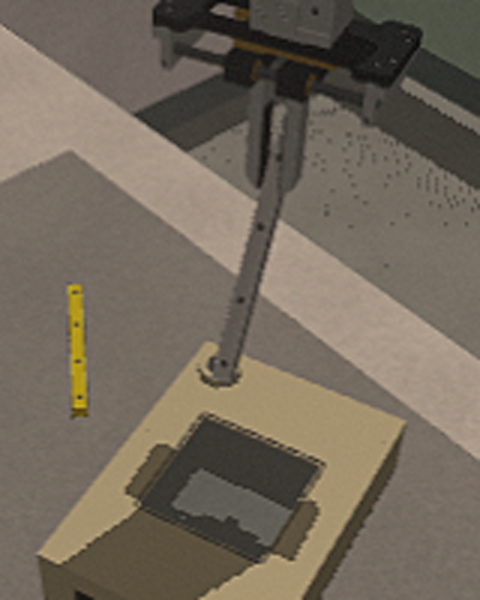

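The low end was at z≈0.199 m and the rail has since been lifted another 31 mm, to about 0.23 m, against the 0.125 m required. The view shows it held in the fingers with its lower end at about (222,378), only overlapping the socket in the picture. The arm is still, so I'm handing in.

```bash
python3 -c "
from rig import hand_in,state
print(state()['joint_vel'].round(2)); print(hand_in())"
```

```text
[ 0.14  0.05  0.06  0.04 -0.02 -0.02 -0.03]
the job is handed in; nothing more can be done
None
```

The rail is out of the base. I handed the job in with the gripper holding it still, well above the cover, at about 11.3 s of the 38 s allowed.

**How it was done:** I gripped the rail near its far end and slid it about 26 mm back, to bring that end out from under the cover. I then lifted at 3–5 N so the rail could pivot in the pads to about 58°. Once its lower end was inside the opening, I clamped at 30 N and lifted it straight out.

**Last checks:**
- **Height:** the lower end is at about 0.23 m. It measured 0.199 m, and I lifted another 31 mm after that. The requirement is 0.125 m.
- **Hold:** the opening reads 15.6 mm on a 16 mm bar, and the joint speeds are near zero. The rail slipped slightly while pivoting at low grip. After clamping, it kept the same place in the wrist pictures.
- **Forces:** the highest wrist force I read was about 11 N, during the slide.
- **Other things:** by eye in the top and side pictures, the plate, jar, carton and both look-alike bars are where they were.

The tilt readings at the first lift disagreed a little: 0–10° from the wrist camera, 8–10° from the side camera. Later views agreed with each other.

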